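Point-and-call check of the dosing line's spare parts

ROBOT

A 6-joint arm with a two-finger parallel gripper is mounted at the origin on a cart in front of the work surface, level with it; the furniture and walls round the work are solid. World frame = base frame: x ahead of the robot, y to its left, z up, the work surface at z = 0. Lengths are in m, angles in rad, forces in N, time in s.
With the tool pointing down it reaches from about 0.225 to 0.875 m from the base axis. Payload 3.4 kg.
Tool frame: the origin (TCP) lies between the finger pads; the fingertips stand 8 mm ahead of it and the grasp point (between the pads) lies 11 mm behind it; z points along the fingers, y is the line along which they close (so a half turn about z gives the same grasp; the last joint's range is limited). The gripper opens to 85 mm and grips with 20 to 120 N. Pads are 22 mm wide; open, the fingers measure 114 mm over their backs; the gripper's body (76 mm by 85 mm) begins 54 mm behind the grasp point. The pads swing forward as they close: fully open they stand 13 mm farther back than shut.
Start: joints at [-1.333, 0.276, 1.505, -0, 1.361, -0.121], TCP at [0.202, -0.538, 0.209] pointing down, gripper open.
Joint ranges: [-2.89, 2.89], [-0.75, 2.08], [0.22, 2.7], [-1.18, 4.32], [0.11, 2.71], [-2.7, 2.7]. Speed limits (rad/s): [2.57, 2.57, 3.14, 3.14, 3.14, 3.14].

INTERFACE

Orientations are given as a unit quaternion [w, x, y, z].
In Python, from rig import manip gives the robot as it stands.
- The arm moves only by the tool move_arm, never from a script. Its argument "deltas" is a list that holds one entry, the list of rows, each a list of 5 numbers: the shift along the tool's x, y, z normalised to -1 to 1, where 1 is 80 cm, then the turn about the tool's z normalised to -1 to 1, where 1 is 120 degrees, then the closure, from -1 (fully open) to 1 (shut). In form: [[[tx, ty, tz, twist, grip], ...]]. A call has 1 to 12 rows; each row is the pose to reach, as a shift and turn from the pose commanded when the call began, along the tool's axes at that moment; what a row does not reach only later rows make up. A row lasts 1/10 s, in which the tool goes at most 50 mm and 8.59 degrees, less where a joint would pass 70% of its speed; a pose out of reach is approached as far as the arm can. A call with a number of a shift or a turn outside -1 to 1 is refused whole. A call with a gripper value outside its range is refused whole. The fingers move at their own pace and stop on an object; "squeeze" is the grip in N (left out, the last holds). Time passes only in rows, so rows that repeat a pose let the fingers close. It gives the time, the measured TCP pose, the force, the opening and the grip force at its end, in the units of the state.
- manip.get_state(): the state, without advancing time (a new reading comes with each control period).
- manip.get_image(name): name is "scene" or "top"; returns the picture (420x560x3 uint8, red, green, blue); there is no depth.
- manip.camera_params(name): a dict with "fx", "fy", "cx", "cy" (pixels), "R" (3x3) and "t" (3): a world point X has camera coordinates R X + t. Camera axes: x right, y down, z forward; pixel columns grow to the right and rows downward; lengths in m; the calibration is good to about 2 mm. A picture is of the moment at which its call begins. camera_params takes no time and is no camera call.
- manip.sign_off(): hands the job in; it is judged then, once.
The state is a dict: "clock": time; "qpos": joint angles; "qd": joint speeds; "effort": joint torques, N m; "position": TCP position; "ee_rot": TCP orientation; "contact_force": force on the tool from outside, world axes, zero at the start; "moment": the same for the moment, N m; "width": finger opening in m; "gripper_force": force on a finger pad.
Only numpy, scipy, OpenCV 4.12 (cv2) and the standard library are available. Lean on these libraries where they do the work, as an engineer would, in place of code of your own. Each camera call takes 0.05 s, during which the arm holds its last target. There are 200 camera calls.

TASK

Do the point-and-call check of the spare parts laid out along the front of the bench: with the closed fingertips about 3 cm above it, point from above at the blue cap of the dosing pump and stay there for two seconds, then in the same way at the black coil of the solenoid valve for two seconds, and last at the middle of the green terminal block, where you finish still pointing at it. Touch nothing on the bench, and do not point at, or pass low over, the hex-key set or the blue tape; travel well above all the parts.

Things in the scene. Friction and masses are not known exactly. Their poses are not given: they have to be found in the camera images.
- dosing_pump: spare dosing pump lying loose on the bench, 78 x 46 x 50 mm (its x, y, z): a broad blue cap, 26 mm of its length, at its -x end, a black flange, and a thinner pale grey motor, 27 mm in diameter, towards +x. Origin at the centre of its underside; any yaw.
- pump_cap_top (a point): the spot to point at on the dosing pump: the top of its blue cap, 50 mm above the bench, 20 mm from the pump's origin towards its -x
- valve: solenoid valve standing loose on the bench, 49 x 62 x 64 mm (its x, y, z): brass body with a pipe stub at either y end, and a black box-shaped coil with a small steel nut on top. Origin at the centre of its underside; any yaw.
- coil_top (a point): the spot to point at on the valve: the top of the nut in the middle of the coil's top, 64 mm above the bench, 7 mm from the valve's origin towards its -x
- terminals: green six-way terminal block lying loose on the bench, 17 x 52 x 15 mm (its x, y, z). Origin at the centre of its underside; any yaw.
- terminals_top (a point): the spot to point at on the terminal block: the middle of its top, 15 mm above the bench
- key_set: folding hex-key set with a red handle, 20 x 62 x 20 mm, loose, not to be pointed at or touched. Origin at the centre of its underside.
- blue_tape: roll of blue tape lying flat, 65 mm in diameter, 19 mm high, loose, not to be pointed at or touched. Origin at the centre of its underside. The five parts stand in a row from the robot's right to its left, in any order, their centres at least 10 cm apart. A cable duct behind the row and a tablet on a stand at the left end of the row are higher than the bench top.

How it is judged:
By the outcome, as a careful person would: the job done as asked, in the order asked, and still so for the second after the job is handed in, with the robot touching nothing.
It also fails if it takes over 56 s, if anything falls off the work surface, if the arm or the gripper's body presses on something with over 40 N, if the wrist force passes 120 N, or if a joint passes its speed limit or range.

## Working session

There is one attempt and no reset: what is moved stays moved. The work goes in short steps, Python scripts to look and compute and a tool call to move; the robot and the scene stay as the last step left them, time stands still between calls to the robot, and variables do not carry over. Pictures are saved under pics/ and viewed, at most 10 in all, crops included, and the job is handed in when it is done.

Besides the shell and the picture viewer there is one more tool, called after "Call:" as name(argument=value, ...) on one line, values as JSON. move_arm: Moves the arm, as the interface text tells. Scaled input: -1 to 1 covers 80 cm each way for a shift and 120 degrees each way for a turn. Its arguments: {"type":"object","properties":{"deltas":{"type":"array","items":{"type":"array","items":{"type":"array","items":{"type":"number","minimum":-1,"maximum":1}}}},"squeeze":{"type":"number"}},"required":["deltas"]}

```bash
mkdir -p pics; python3 - <<'E'
from rig import manip
import cv2
s=manip.get_state();print(s['clock'],s['position'],s['ee_rot'],s['width'])
for n in('scene','top'):
    cv2.imwrite(f'pics/{n}0.png',cv2.cvtColor(manip.get_image(n),cv2.COLOR_RGB2BGR))
    p=manip.camera_params(n);print(n,p)
E
```

```text
0.0 [ 0.20180878 -0.53776889  0.20803423] [-9.44662737e-04  9.83950723e-01  1.78437895e-01 -2.84611988e-05] 0.08518039428840142
scene {'fx': 513.7016675923053, 'fy': 513.7016675923053, 'cx': 273.10831358383194, 'cy': 208.415731114273, 'R': array([[-0.58452687, -0.81130217,  0.01082276],
       [-0.61893164,  0.43722342, -0.65250234],
       [ 0.5246446 , -0.3881037 , -0.75770942]]), 't': array([0.15518851, 0.41227961, 0.72701275])}
top {'fx': 528.9547292516069, 'fy': 528.9547292516069, 'cx': 276.2568978192428, 'cy': 207.0585875813012, 'R': array([[ 0.01411073, -0.99989182, -0.00415082],
       [-0.99027946, -0.01340035, -0.13844502],
       [ 0.13837442,  0.00606403, -0.99036142]]), 't': array([-0.15263654,  0.48002429,  1.03855853])}
```

View pics/top0.png

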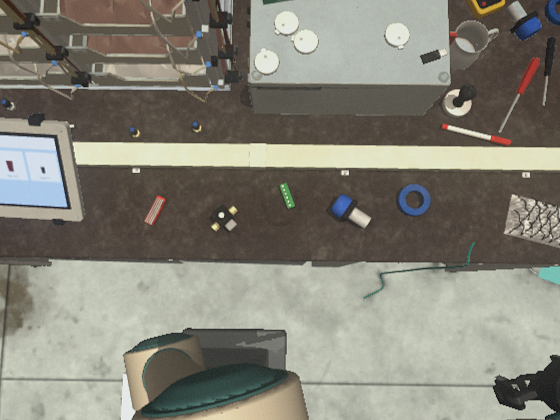

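View pics/scene0.png

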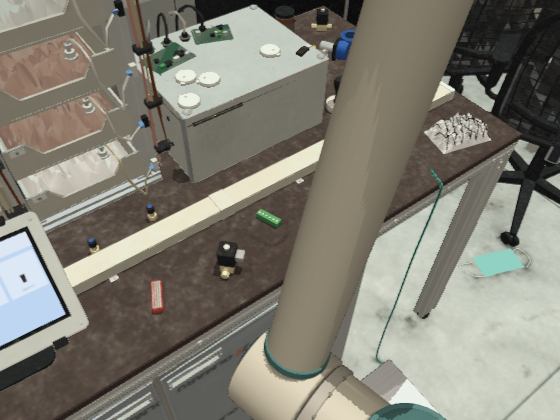

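The top view shows, from left to right, the key set (155,210), valve (223,217), terminals (287,195), pump (350,210) and tape (414,200). The arm hides the pump in the scene view. Next I'll zoom in on the top view and measure.

```bash
cat > h.py <<'E'
import numpy as np
from rig import manip
def ray(n,u,v,z):
    p=manip.camera_params(n);R,t=p['R'],p['t'];c=-R.T@t
    d=R.T@np.array([(u-p['cx'])/p['fx'],(v-p['cy'])/p['fy'],1]);return c+d*(z-c[2])/d[2]
E
python3 - <<'E'
import cv2,numpy as np
from h import *
im=cv2.imread('pics/top0.png')
a=[cv2.resize(im[y:y+60,x:x+80],None,fx=5,fy=5,interpolation=cv2.INTER_CUBIC) for x,y in((185,185),(310,180))]
cv2.imwrite('pics/z.png',np.hstack(a))
hsv=cv2.cvtColor(im,cv2.COLOR_BGR2HSV)
def mask(lo,hi,x0,x1,y0=175,y1=245):
    m=cv2.inRange(hsv,lo,hi);k=np.zeros_like(m);k[y0:y1,x0:x1]=m[y0:y1,x0:x1]
    n,l,s,c=cv2.connectedComponentsWithStats(k)
    i=1+np.argmax(s[1:,4]);return c[i],s[i],cv2.minAreaRect(cv2.findNonZero((l==i).astype(np.uint8)))
for nm,lo,hi,x0,x1,z in(('term',(45,80,40),(85,255,255),270,305,.015),('cap',(100,110,40),(130,255,255),325,372,.045),('tape',(100,110,40),(130,255,255),390,440,.019),('key',(0,110,60),(8,255,255),135,175,.02),('motor',(0,0,120),(180,60,255),345,380,.036)):
    c,s,r=mask(lo,hi,x0,x1);print(nm,c,s,r,ray('top',*c,z))
E
```

```text
term [286.94285714 195.53142857] [279 183  16  26 175] ((286.709228515625, 195.4261932373047), (25.34979820251465, 8.375972747802734), 70.55996704101562) [ 0.50896266 -0.16761823  0.015     ]
cap [340.91459075 205.04982206] [331 195  21  22 281] ((340.6153564453125, 205.07691955566406), (13.312806129455566, 22.188007354736328), 33.6900634765625) [ 0.48623671 -0.27551454  0.045     ]
tape [413.60557769 200.17330677] [398 185  32  31 502] ((413.5, 200.0), (30.0, 31.0), 90.0) [ 0.50215256 -0.42783152  0.019     ]
key [159.05 208.06] [152 195  14  31 100] ((158.78724670410156, 210.56105041503906), (9.782122611999512, 30.555395126342773), 8.426968574523926) [0.47858491 0.09458202 0.02      ]
motor [359.60323887 217.39271255] [349 208  22  20 247] ((359.6922912597656, 217.46151733398438), (19.969207763671875, 12.203404426574707), 33.690067291259766) [ 0.4629415 -0.3141069  0.036    ]
```

View pics/z.png

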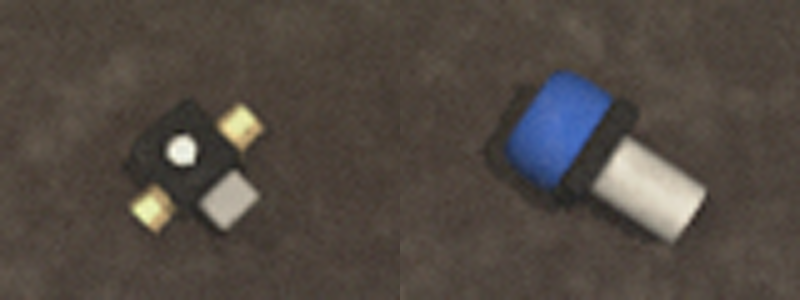

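```bash
python3 - <<'E'
from h import *
from scipy.spatial.transform import Rotation as Ro
s=manip.get_state();q=s['ee_rot'];R=Ro.from_quat([*q[1:],q[0]]).as_matrix();p=s['position'];print(R.round(3))
cap=ray('top',341,205,.047);mo=ray('top',359.6,217.4,.036);d=(mo-cap)[:2];d/=np.linalg.norm(d)
A=cap[:2]+.004*d;B=ray('top',221.2,215.2,.064)[:2];C=ray('top',286.9,195.5,.015)[:2]
print('scene valve', ray('scene',228,243,.064),'term',ray('scene',269,217,.015),'duct',ray('top',345,168,.04))
for n,g,z in(('A',A,.088),('B',B,.102),('C',C,.053)):
    w=np.array([*g,z]);print(n,w.round(4),'tool shift/0.8',(R.T@(w-p)/.8).round(4), np.hypot(*g))
E
```

```text
[[ 0.936  0.351 -0.   ]
 [ 0.351 -0.936  0.002]
 [ 0.    -0.002 -1.   ]]
scene valve [ 0.46655013 -0.04229488  0.064     ] term [ 0.50672926 -0.16330492  0.015     ] duct [ 0.56316459 -0.28461294  0.04      ]
A [ 0.484  -0.2789  0.088 ] tool shift/0.8 [ 0.444  -0.179   0.1505] 0.5585944314244546
B [ 0.4602 -0.0383  0.102 ] tool shift/0.8 [ 0.5217 -0.4711  0.1335] 0.4617560100662306
C [ 0.509  -0.1675  0.053 ] tool shift/0.8 [ 0.5221 -0.2983  0.1945] 0.535886815952816
```

Call:
move_arm(deltas=[[[0,0,-0.06,0,1],[0,0,-0.09,0,1],[0.05,-0.02,-0.09,0,1],[0.1,-0.04,-0.09,0,1],[0.16,-0.064,-0.09,0,1],[0.22,-0.088,-0.09,0,1],[0.28,-0.112,-0.09,0,1],[0.33,-0.132,-0.09,0,1],[0.38,-0.152,-0.09,0,1],[0.42,-0.17,-0.09,0,1],[0.444,-0.179,-0.09,0,1],[0.444,-0.179,-0.09,0,1]]])

```text
clock: 1.3
position: [0.4859, -0.2773, 0.2803]
ee_rot: [-0.001, 0.984, 0.18, 0.0]
contact_force: [-0.3, -0.0, 0.3]
width: 0.0001
gripper_force: 0.0
```

```bash
python3 - <<'E'
from h import *
import cv2
s=manip.get_state();print(s['clock'],s['position'],s['ee_rot'],s['width'])
a=[cv2.cvtColor(manip.get_image(n),cv2.COLOR_RGB2BGR) for n in('top','scene')]
cv2.imwrite('pics/a1.png',cv2.resize(np.hstack(a),(800,300),interpolation=cv2.INTER_AREA))
E
```

```text
1.3 [ 0.48587204 -0.27732976  0.280285  ] [-6.97844496e-04  9.83598861e-01  1.80368442e-01  1.38333378e-04] 5.8081649282219144e-05
```

View pics/a1.png

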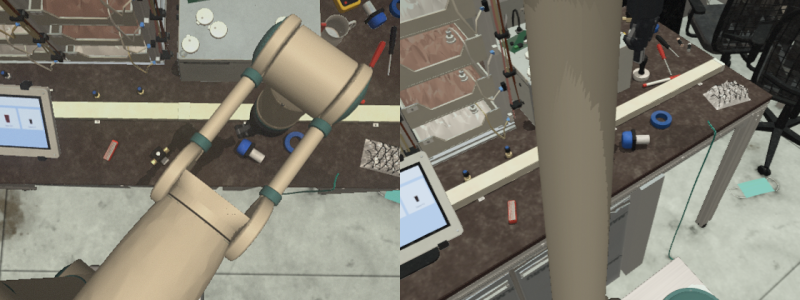

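```bash
python3 - <<'E'
from h import *
import cv2
im=cv2.cvtColor(manip.get_image('scene'),cv2.COLOR_RGB2HSV)
m=cv2.inRange(im,(100,110,40),(130,255,255));m[:160]=0;m[240:]=0;m[:,:290]=0;m[:,345:]=0
x,y,w,h=cv2.boundingRect(m);M=cv2.moments(m,True);u,v=M['m10']/M['m00'],M['m01']/M['m00']
print(x,y,w,h,u,v,ray('scene',u,v,.03))
p=manip.camera_params('scene')
for n,P in(('cap pt',[.484,-.279,.05]),('cap base',[.484,-.279,0]),('term',[.509,-.1675,.015]),):
    c=p['R']@P+p['t'];print(n,p['fx']*c[0]/c[2]+p['cx'],p['fy']*c[1]/c[2]+p['cy'])
E
```

```text
310 183 16 25 317.7674418604651 195.45058139534885 [ 0.48557842 -0.27225515  0.03      ]
cap pt 321.5654978840363 187.94569350245675
cap base 319.62484000778494 204.04443126329838
term 270.0290326260264 215.38846579458365
```

The scene view agrees with the top view: the cap point projects onto the upper part of the blue blob. Now the descent.

Call:
move_arm(deltas=[[[-0.002,0.001,0.05,0,1],[-0.002,0.001,0.1,0,1],[-0.002,0.001,0.15,0,1],[-0.002,0.001,0.19,0,1],[-0.002,0.001,0.22,0,1],[-0.002,0.001,0.235,0,1],[-0.002,0.001,0.24,0,1],[-0.002,0.001,0.24,0,1],[-0.002,0.001,0.24,0,1],[-0.002,0.001,0.24,0,1],[-0.002,0.001,0.24,0,1],[-0.002,0.001,0.24,0,1]]])

```text
clock: 2.65
position: [0.4833, -0.2811, 0.0895]
ee_rot: [0.0, 0.984, 0.179, 0.0]
contact_force: [-0.4, 0.5, 0.1]
width: 0.0001
gripper_force: 0.0
```

```bash
python3 - <<'E'
from h import *
import cv2
s=manip.get_state();print(s['clock'],s['position'])
im=cv2.cvtColor(manip.get_image('scene'),cv2.COLOR_RGB2BGR)
im2=cv2.cvtColor(manip.get_image('top'),cv2.COLOR_RGB2BGR)
f=lambda i,x,y:cv2.resize(i[y:y+120,x:x+160],None,fx=2.5,fy=2.5,interpolation=cv2.INTER_CUBIC)
cv2.imwrite('pics/a2.png',np.hstack([f(im,240,110),f(im2,270,140)]))
E
```

```text
2.65 [ 0.48330494 -0.28105564  0.08952574]
```

View pics/a2.png

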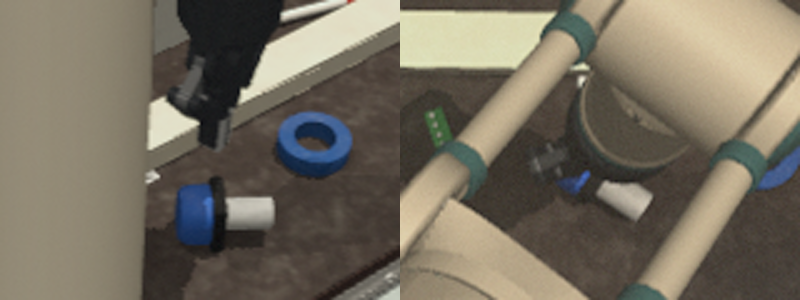

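The scene crop shows the shut fingertips' lower end near (326,170), with the cap below it at (318,195). That looks a bit higher than I expected, so I'll project the predicted tip.

```bash
python3 - <<'E'
from h import *
import cv2
s=manip.get_state();p=s['position'];out=[]
for n,x0,y0 in(('scene',285,140),('top',300,170)):
    im=cv2.cvtColor(manip.get_image(n),cv2.COLOR_RGB2BGR)
    c=manip.camera_params(n)
    f=cv2.resize(im[y0:y0+75,x0:x0+75],None,fx=5,fy=5,interpolation=cv2.INTER_CUBIC)
    for P,col in((p-[0,0,.008],(0,0,255)),(p,(0,255,0)),([.484,-.279,.05],(0,255,255)),(p+[0,0,.065],(255,0,255))):
        k=c['R']@P+c['t'];u=c['fx']*k[0]/k[2]+c['cx'];v=c['fy']*k[1]/k[2]+c['cy'];print(n,u,v)
        cv2.circle(f,(int((u-x0+.5)*5),int((v-y0+.5)*5)),3,col,-1)
    out.append(f)
cv2.imwrite('pics/a3.png',np.hstack(out))
E
```

```text
scene 323.8724634412273 177.127428300953
scene 324.2171009259577 174.3178325334792
scene 321.5654978840363 187.94569350245675
scene 327.17651780692506 150.19171302717905
top 345.92279166497076 203.99705739167507
top 346.4491116600859 203.3961660530354
top 342.96077043555516 205.8271503340476
top 351.0505693996881 198.142753439976
```

View pics/a3.png

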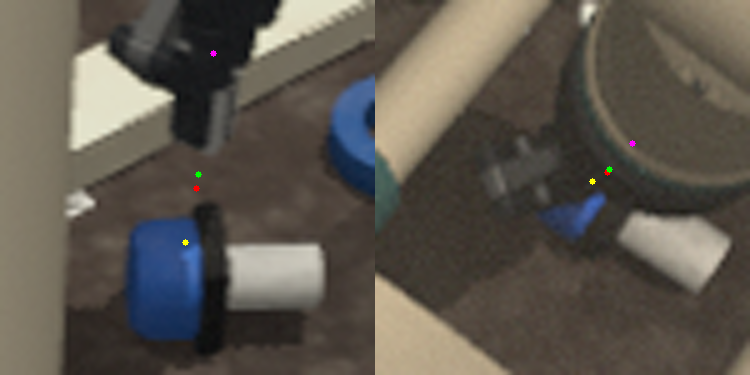

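```bash
python3 - <<'E'
from h import *
import cv2
out=[]
for n,x0,y0 in(('scene',290,115),('top',310,170)):
    im=cv2.cvtColor(manip.get_image(n),cv2.COLOR_RGB2BGR)[y0:y0+66,x0:x0+50]
    out.append(cv2.resize((255*(im/255.)**.45).astype(np.uint8),None,fx=8,fy=8,interpolation=cv2.INTER_NEAREST))
cv2.imwrite('pics/a4.png',np.hstack(out))
print(manip.get_state()['position'])
E
```

```text
[ 0.48300227 -0.28087849  0.08890442]
```

View pics/a4.png

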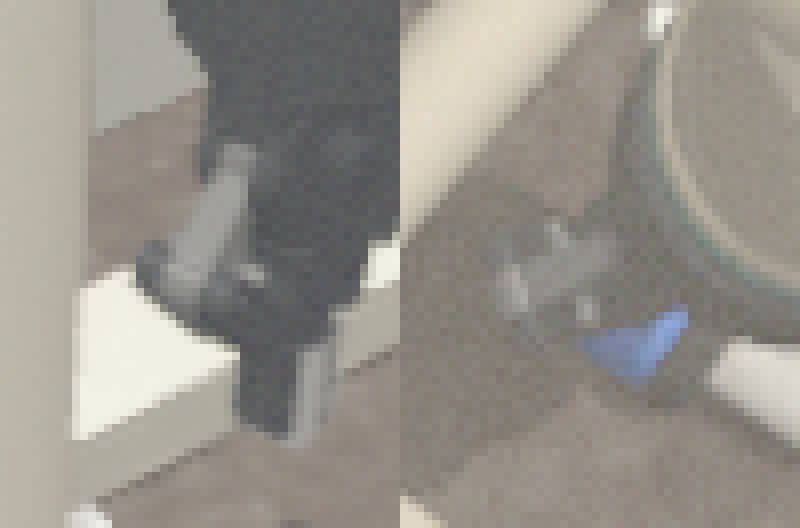

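```bash
python3 - <<'E'
from h import *
import cv2
Ps=[]
for n in('scene','top'):
    c=manip.camera_params(n);K=np.array([[c['fx'],0,c['cx']],[0,c['fy'],c['cy']],[0,0,1]]);Ps.append(K@np.c_[c['R'],c['t']])
s=manip.get_state();p=s['position']
from scipy.spatial.transform import Rotation as Ro
q=s['ee_rot'];R=Ro.from_quat([*q[1:],q[0]]).as_matrix()
for a,b in(((313,149),(324.5,205)),((308,149),(322,203)),((320,136),(335,201)),((322,149),(333.5,208.5))):
    X=cv2.triangulatePoints(Ps[0],Ps[1],np.float64(a).reshape(2,1),np.float64(b).reshape(2,1)).ravel();X=X[:3]/X[3]
    r=[np.hypot(*((P@np.r_[X,1])[:2]/(P@np.r_[X,1])[2]-o)) for P,o in zip(Ps,(a,b))]
    print(X.round(3),'tool-frame offset',(R.T@(X-p)).round(3),np.round(r,1))
E
```

```text
[ 0.464 -0.229  0.199] tool-frame offset [ 0.001 -0.055 -0.11 ] [0.6 0.6]
[ 0.469 -0.223  0.198] tool-frame offset [ 0.007 -0.059 -0.109] [1.5 1.5]
[ 0.468 -0.245  0.219] tool-frame offset [-0.001 -0.039 -0.13 ] [0.2 0.2]
[ 0.459 -0.245  0.195] tool-frame offset [-0.01  -0.042 -0.106] [0.4 0.4]
```

The knuckle triangulates straight above the tool's line, so the lateral position is right. In the scene view, though, the tips appear about 20 mm higher than reported. The start picture from the top camera shows the gripper at an angle and can check this at no cost.

```bash
python3 - <<'E'
from h import *
import cv2
from scipy.spatial.transform import Rotation as Ro
p=np.array([0.20180878,-0.53776889,0.20803423]);R=Ro.from_quat([.98395,.17844,0,0]).as_matrix()
c=manip.camera_params('top');im=cv2.imread('pics/top0.png');x0,y0=470,330
f=cv2.resize((255*(im[y0:420,x0:560]/255.)**.6).astype(np.uint8),None,fx=6,fy=6,interpolation=cv2.INTER_CUBIC)
for z,col in((-.005,(0,0,255)),(-.030,(0,255,0)),(-.076,(255,0,255))):
  for y in(-.0425,.0425):
   for x in(-.011,.011):
    k=c['R']@(p+R@[x,y,z])+c['t'];u=c['fx']*k[0]/k[2]+c['cx'];v=c['fy']*k[1]/k[2]+c['cy']
    cv2.circle(f,(int((u-x0+.5)*6),int((v-y0+.5)*6)),3,col,-1)
cv2.imwrite('pics/a5.png',f)
E
```

```text
(no output)
```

View pics/a5.png

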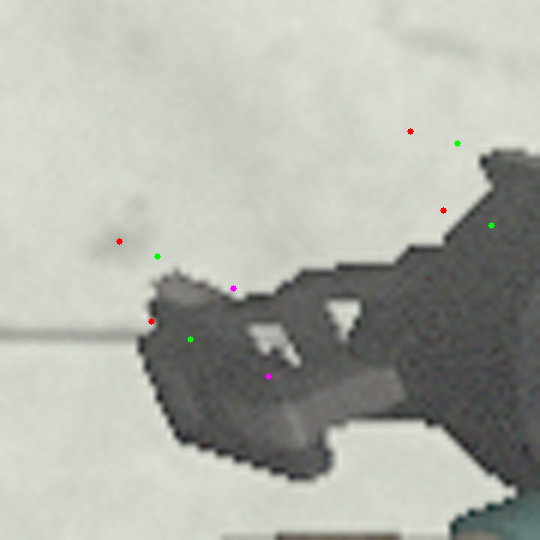

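Both views suggest the rendered tips sit about 2 cm behind the stated tip point. I'll lower about 1 cm, which keeps the gap near 3 cm on either reading with no risk of contact, and hold there.

Call:
move_arm(deltas=[[[0,0,0.006,0,1],[0,0,0.013,0,1],[0,0,0.013,0,1],[0,0,0.013,0,1],[0,0,0.013,0,1],[0,0,0.013,0,1],[0,0,0.013,0,1],[0,0,0.013,0,1],[0,0,0.013,0,1],[0,0,0.013,0,1],[0,0,0.013,0,1],[0,0,0.013,0,1]]])

```text
clock: 4.15
position: [0.483, -0.2809, 0.0785]
ee_rot: [0.0, 0.984, 0.178, 0.0]
contact_force: [0.1, 0.4, 0.5]
width: -0.0001
gripper_force: 0.0
```

Call:
move_arm(deltas=[[[0,0,0,0,1],[0,0,0,0,1],[0,0,0,0,1],[0,0,0,0,1],[0,0,0,0,1],[0,0,0,0,1],[0,0,0,0,1],[0,0,0,0,1],[0,0,0,0,1],[0,0,0,0,1],[0,0,0,0,1],[0,0,0,0,1]]])

```text
clock: 5.35
position: [0.483, -0.281, 0.0785]
ee_rot: [0.0, 0.984, 0.178, -0.0]
contact_force: [1.2, 0.7, 0.5]
width: 0.0001
gripper_force: 0.0
```

Call:
move_arm(deltas=[[[0,0,0,0,1],[0,0,0,0,1],[0,0,0,0,1],[0,0,0,0,1],[0,0,-0.05,0,1],[0,0,-0.11,0,1],[0,0,-0.17,0,1],[0,0,-0.22,0,1],[0,0,-0.25,0,1],[0,0,-0.255,0,1],[0,0,-0.255,0,1]]])

```text
clock: 6.45
position: [0.483, -0.2809, 0.2827]
ee_rot: [0.0, 0.984, 0.178, 0.0]
contact_force: [-0.4, 0.1, 0.3]
width: 0.0001
gripper_force: 0.0
```

Call:
move_arm(deltas=[[[0.01,-0.035,0,0,1],[0.023,-0.085,0,0,1],[0.037,-0.135,0,0,1],[0.05,-0.185,0,0,1],[0.063,-0.23,0,0,1],[0.073,-0.27,0,0,1],[0.08,-0.294,0,0,1],[0.08,-0.294,0,0,1]]])

```text
clock: 7.25
position: [0.4586, -0.0356, 0.2804]
ee_rot: [-0.001, 0.984, 0.18, -0.002]
contact_force: [-0.2, -0.6, -0.4]
width: 0.0002
gripper_force: 0.0
```

```bash
python3 - <<'E'
from h import *
import cv2
print(manip.get_state()['position'])
f=lambda i:cv2.resize(i[220:290,200:270],None,fx=5,fy=5,interpolation=cv2.INTER_NEAREST)
a=cv2.imread('pics/scene0.png');b=a.copy()
c=manip.camera_params('scene')
for P in([.4602,-.0383,.064],[.4602,-.0383,.0]):
    k=c['R']@P+c['t'];u=c['fx']*k[0]/k[2]+c['cx'];v=c['fy']*k[1]/k[2]+c['cy'];print(u,v);b[int(round(v)),int(round(u))]=(0,0,255)
n=cv2.cvtColor(manip.get_image('scene'),cv2.COLOR_RGB2BGR)
cv2.imwrite('pics/b0.png',np.hstack([f(b),cv2.resize(n[120:320,140:340],(350,350))]))
E
```

```text
[ 0.4586009  -0.03564104  0.280364  ]
228.0231215974052 246.30018820705425
229.8846908983587 266.24805959747243
```

View pics/b0.png

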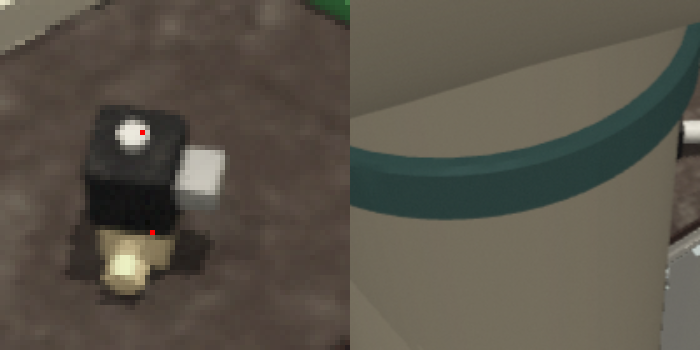

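The left crop shows the predicted nut point on the nut, within about 1 px, so the position and height are confirmed. In the right crop the arm hides the valve. Now the descent and hold.

Call:
move_arm(deltas=[[[0,0,0.05,0,1],[0,0,0.1,0,1],[0,0,0.15,0,1],[0,0,0.19,0,1],[0,0,0.22,0,1],[0,0,0.233,0,1],[0,0,0.236,0,1],[0,0,0.236,0,1],[0,0,0.236,0,1],[0,0,0.236,0,1],[0,0,0.236,0,1],[0,0,0.236,0,1]]])

```text
clock: 8.5
position: [0.4606, -0.0383, 0.0942]
ee_rot: [0.0, 0.984, 0.179, 0.001]
contact_force: [-0.6, 1.1, 0.1]
width: -0.0001
gripper_force: 0.0
```

Call:
move_arm(deltas=[[[0,0,0,0,1],[0,0,0,0,1],[0,0,0,0,1],[0,0,0,0,1],[0,0,0,0,1],[0,0,0,0,1],[0,0,0,0,1],[0,0,0,0,1],[0,0,0,0,1],[0,0,0,0,1],[0,0,0,0,1],[0,0,0,0,1]]])

```text
clock: 9.7
position: [0.4603, -0.0382, 0.0937]
ee_rot: [0.0, 0.984, 0.178, 0.0]
contact_force: [0.6, -1.2, -0.4]
width: -0.0003
gripper_force: 0.0
```

Call:
move_arm(deltas=[[[0,0,0,0,1],[0,0,0,0,1],[0,0,0,0,1],[0,0,0,0,1],[0,0,0,0,1],[0,0,0,0,1],[0,0,0,0,1],[0,0,0,0,1],[0,0,0,0,1],[0,0,0,0,1],[0,0,0,0,1]]])

```text
clock: 10.8
position: [0.4603, -0.0382, 0.0937]
ee_rot: [0.0, 0.984, 0.178, -0.0]
contact_force: [-0.0, 1.0, -1.0]
width: -0.0003
gripper_force: 0.0
```

Call:
move_arm(deltas=[[[0,0,-0.05,0,1],[0,0,-0.11,0,1],[0,0,-0.17,0,1],[0,0,-0.22,0,1],[0,0,-0.236,0,1],[0,0,-0.236,0,1],[0,0,-0.236,0,1]]])

```text
clock: 11.5
position: [0.4598, -0.0381, 0.2818]
ee_rot: [-0.0, 0.984, 0.178, -0.0]
contact_force: [0.3, -0.2, 0.7]
width: 0.0002
gripper_force: 0.0
```

Call:
move_arm(deltas=[[[0,0.04,0,0,1],[0,0.09,0,0,1],[0,0.135,0,0,1],[0,0.165,0,0,1],[0,0.1715,0,0,1],[0,0.1715,0,0,1],[0,0.1715,0,0,1],[0,0.1715,0,0,1]]])

```text
clock: 12.3
position: [0.5079, -0.1654, 0.2823]
ee_rot: [-0.0, 0.984, 0.179, -0.0]
contact_force: [0.3, 0.2, -0.8]
width: -0.0001
gripper_force: 0.0
```

Call:
move_arm(deltas=[[[0,0,0.05,0,1],[0,0,0.1,0,1],[0,0,0.15,0,1],[0,0,0.2,0,1],[0,0,0.25,0,1],[0,0,0.28,0,1],[0,0,0.295,0,1],[0,0,0.299,0,1],[0,0,0.299,0,1],[0,0,0.299,0,1],[0,0,0.299,0,1],[0,0,0.299,0,1]]])

```text
clock: 13.5
position: [0.5092, -0.167, 0.0443]
ee_rot: [0.001, 0.984, 0.178, 0.001]
contact_force: [-0.2, -0.3, -0.8]
width: 0.0
gripper_force: 0.0
```

Call:
move_arm(deltas=[[[0,0,0,0,1],[0,0,0,0,1],[0,0,0,0,1],[0,0,0,0,1],[0,0,0,0,1],[0,0,0,0,1],[0,0,0,0,1],[0,0,0,0,1],[0,0,0,0,1],[0,0,0,0,1],[0,0,0,0,1],[0,0,0,0,1]]])

```text
clock: 14.7
position: [0.5085, -0.1667, 0.0433]
ee_rot: [0.0, 0.984, 0.178, 0.0]
contact_force: [0.9, 0.3, -1.1]
width: 0.0001
gripper_force: 0.0
```

Call:
move_arm(deltas=[[[0,0,0,0,1],[0,0,0,0,1],[0,0,0,0,1],[0,0,0,0,1],[0,0,0,0,1],[0,0,0,0,1],[0,0,0,0,1],[0,0,0,0,1],[0,0,0,0,1],[0,0,0,0,1],[0,0,0,0,1],[0,0,0,0,1]]])

```text
clock: 15.9
position: [0.5085, -0.1667, 0.0433]
ee_rot: [0.0, 0.984, 0.178, -0.0]
contact_force: [-0.1, -0.2, 0.4]
width: -0.0
gripper_force: 0.0
```

```bash
python3 - <<'E'
from h import *
import cv2
s=manip.get_state();print(s['clock'],s['position'],s['contact_force'])
p=s['position'];out=[]
for n,x0,y0 in(('scene',220,160),('top',240,150)):
    im=cv2.cvtColor(manip.get_image(n),cv2.COLOR_RGB2BGR);c=manip.camera_params(n)
    f=cv2.resize(im[y0:y0+80,x0:x0+80],None,fx=5,fy=5,interpolation=cv2.INTER_CUBIC)
    for P,col in((p-[0,0,.008],(0,0,255)),([p[0],p[1],.015],(0,255,255))):
        k=c['R']@P+c['t'];u=c['fx']*k[0]/k[2]+c['cx'];v=c['fy']*k[1]/k[2]+c['cy']
        cv2.circle(f,(int((u-x0+.5)*5),int((v-y0+.5)*5)),3,col,-1)
    out.append(f)
cv2.imwrite('pics/c.png',np.hstack(out))
E
```

```text
15.9 [ 0.50851722 -0.16671596  0.043294  ] [-0.11641672 -0.20820736  0.3638754 ]
```

View pics/c.png

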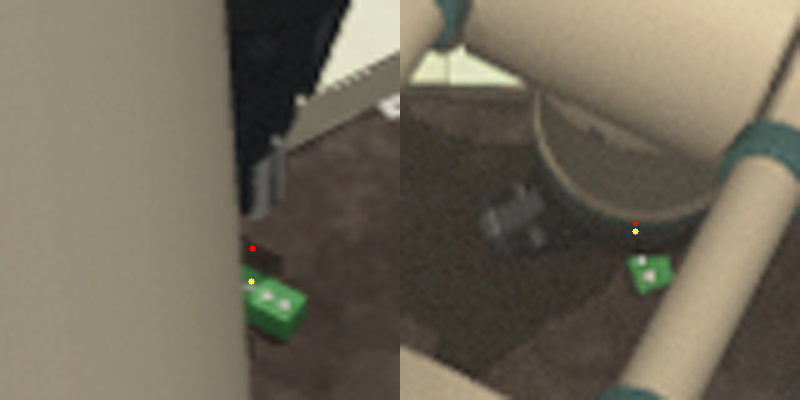

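The last picture shows the shut tips right above the terminal block, with the whole of what is visible clear of contact and the arm still. Handing in.

```bash
python3 -c "
from rig import manip
print(manip.sign_off())"
```

```text
the job is handed in; nothing more can be done
None
```

I pointed at the pump's blue cap and the valve's coil for over two seconds each, then finished over the terminal block and handed in at 15.9 s with no sign of contact; the height is the one doubt: tips about 2 cm above each part by the reported position, nearer 4 cm in the pictures.

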